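# Turn the sauce row round for the other side of the pass

### The job

Move the three sauce bottles from the black rack into the steel caddy in reverse order, because the server works from the other side: the bottle now at the left end of the black rack goes into the right-hand compartment of the caddy, the middle one into the middle, and the right-hand one into the left compartment (left and right as the robot sees them). Stand each bottle upright on the floor of its compartment, setting it down rather than dropping it, never tip one over, and do not disturb the spice shaker or the dip cup.

Things in the scene. Friction and masses are not known exactly. Their poses are not given: they have to be found in the camera images.
- bottle_red: Red plastic sauce squeeze bottle, 207 mm tall: round body 58 mm across from 0 to 150 mm height, screw cap 46 mm across from 150 to 173 mm, thin nozzle 16 mm across from 173 to 207 mm. Rigid; can be gripped across the cap from above. Origin: centre of underside, z up; round. 0.2 to 0.45 kg, starts upright on its coaster.
- bottle_yellow: Yellow plastic sauce squeeze bottle, 183 mm tall: round body 54 mm across from 0 to 132 mm height, screw cap 44 mm across from 132 to 155 mm, thin nozzle 15 mm across from 155 to 183 mm. Rigid; can be gripped across the cap from above. Origin: centre of underside, z up; round. 0.2 to 0.45 kg, starts upright on its coaster.
- bottle_white: Off-white plastic sauce squeeze bottle, 201 mm tall: round body 56 mm across from 0 to 145 mm height, screw cap 44 mm across from 145 to 169 mm, thin nozzle 16 mm across from 169 to 201 mm. Rigid; can be gripped across the cap from above. Origin: centre of underside, z up; round. 0.2 to 0.45 kg, starts upright on its coaster.
- coaster_red: Red flat round coaster, 74 mm across, 4 mm thick, fixed in a compartment of the black rack; the red bottle stands centred on it at the start, and it stays behind. Origin: centre of its underside, z up.
- coaster_yellow: Yellow flat round coaster, 74 mm across, 4 mm thick, fixed in a compartment of the black rack; the yellow bottle stands centred on it at the start, and it stays behind. Origin: centre of its underside, z up.
- coaster_white: Off-white flat round coaster, 74 mm across, 4 mm thick, fixed in a compartment of the black rack; the white bottle stands centred on it at the start, and it stays behind. Origin: centre of its underside, z up.
- black_rack: Black plastic rack, walls to 22 mm above the worktop; the bottles start in it, one a compartment, undersides 11 mm above the worktop. Outside 85 x 249 mm; 3 compartments in a row, centres at its own y = +82, 0, -82 mm (x = 0), 79 mm square inside, walls 3 mm. Fixed. Origin: centre of underside, z up; +y points to the robot's left within 0.3 rad (+y = left end).
- steel_caddy: Bare steel caddy, empty at the start, walls to 46 mm above the worktop, inner floor 7 mm above it. Outside 85 x 249 mm; 3 compartments in a row, centres at its own y = +82, 0, -82 mm (x = 0), 79 mm square inside, walls 3 mm. Fixed. Origin: centre of underside, z up; +y points to the robot's left within 0.3 rad (+y = left end).
- spice_shaker: Spice shaker jar with a brown lid (pale on top), 41 mm across and 105 mm tall, standing loose between the robot and the racks; not part of the job. Origin: centre of the underside.
- dip_cup: Small round steel dip cup, 67 mm across and 40 mm tall, standing loose between the robot and the racks; not part of the job. Origin: centre of the underside.
Not all that is in view belongs to the job. What is shaped like the bottle_white but purple is not meant.

How it is judged:
By the outcome, as a careful person would: the job done as asked, in the order asked, and still so for the second after the job is handed in, with the robot touching nothing.
It also fails if it takes over 80 s, if anything falls off the work surface, if the arm or the gripper's body presses on something with over 40 N, if the wrist force passes 120 N, or if a joint passes its speed limit or range.

### The arm

A 6-joint arm with a two-finger parallel gripper is mounted at the origin on the work surface; the furniture and walls round the work are solid. World frame = base frame: x ahead of the robot, y to its left, z up, the work surface at z = 0. Lengths are in m, angles in rad, forces in N, time in s.
With the tool pointing down it reaches from about 0.4 to 0.925 m from the base axis. Payload 3.4 kg.
Tool frame: the origin (TCP) lies at the very end of the fingers, on their centre line; the grasp point (between the pads) lies 19 mm behind it; z points along the fingers, y is the line along which they close (so a half turn about z gives the same grasp; the last joint's range is limited). The gripper opens to 85 mm and grips with 20 to 120 N. Pads are 22 mm wide; open, the fingers measure 114 mm over their backs; the gripper's body (76 mm by 85 mm) begins 54 mm behind the grasp point. The pads swing forward as they close: fully open they stand 13 mm farther back than shut.
Start: joints at [-1.252, 0.307, 1.506, -0, 1.328, -0.073], TCP at [0.22, -0.531, 0.231] pointing down, gripper open.
Joint ranges: [-3.12, 3.12], [-1.05, 2.28], [0.14, 2.33], [-1.42, 4.57], [0.1, 2.73], [-2.68, 2.68]. Speed limits (rad/s): [2.57, 2.57, 3.14, 3.14, 3.14, 3.14].

### API

Orientations are given as a 3x3 rotation matrix whose columns are the frame's x, y, z axes.
In Python, from rig import sensors, cams, ticket gives the robot as it stands.
- The arm moves only by the tool send_rows, never from a script. Its argument "commands" is a list of rows, each an object of numbers: "x", "y", "z": the shift along the tool's x, y, z scaled (see below); "spin": the turn about the tool's z scaled (see below). A call has 1 to 5 rows; each row is the pose to reach, as a shift and turn from the pose commanded when the call began, along the tool's axes at that moment; what a row does not reach only later rows make up. The controller multiplies each number of a shift by 0.15 m and each number of a turn by pi/2 rad. A row lasts 1/10 s, in which the tool goes at most 50 mm and 8.59 degrees, less where a joint would pass 70% of its speed; a pose out of reach is approached as far as the arm can. A call with a number of a shift or a turn outside -1 to 1 is refused whole. A call with a gripper value outside its range is refused whole. "gripper" is the closure, from 0 (fully open) to 1 (shut), set as the call begins (left out, the last holds). The fingers move at their own pace and stop on an object; the grip force is fixed at half the most. Time passes only in rows, so rows that repeat a pose let the fingers close. It gives the time, the measured TCP pose, the force, the opening and the grip force at its end, in the units of the state.
- sensors.state(): the state, without advancing time (a new reading comes with each control period).
- cams.camera(name): name is "side" or "top"; returns the picture (480x640x3 uint8, red, green, blue); there is no depth.
- cams.calibration(name): a dict with "fx", "fy", "cx", "cy" (pixels), "k1" (the pictures are not rectified: a ray, as slopes to the right and down, at radius r is drawn at 1 + k1 r^2 times it, then the intrinsics apply), "rvec" (rotation vector, rad) and "tvec" (3), from world to camera coordinates, as OpenCV has them. Camera axes: x right, y down, z forward; pixel columns grow to the right and rows downward; lengths in m; the calibration is good to about 2 mm. A picture is of the moment at which its call begins. calibration takes no time and is no camera call.
- ticket.hand_in(): hands the job in; it is judged then, once.
The state is a dict: "clock": time; "qpos": joint angles; "qd": joint speeds; "joint_torque": joint torques, N m; "tool_pos": TCP position; "tool_rot": TCP orientation; "ft_force": force on the tool from outside, world axes, zero at the start; "torque": the same for the moment, N m; "opening": opening from 0.0 (shut) to 1.0 (fully open); "finger_force": force on a finger pad.
Only numpy, scipy, OpenCV 4.12 (cv2) and the standard library are available. Lean on these libraries where they do the work, as an engineer would, in place of code of your own. Each camera call takes 0.05 s, during which the arm holds its last target. There are 200 camera calls.

## Working session

There is one attempt and no reset: what is moved stays moved. The work goes in short steps, Python scripts to look and compute and a tool call to move; the robot and the scene stay as the last step left them, time stands still between calls to the robot, and variables do not carry over. Pictures are saved under pics/ and viewed, at most 14 in all, crops included, and the job is handed in when it is done.

Besides the shell and the picture viewer there is one more tool, called in YAML: its name, and indented under it one key for each argument. send_rows: Moves the arm, as the interface text tells. Shifts and turns lie within -1 to 1; 1 stands for 0.15 m of shift or pi/2 rad of turn. Its arguments: {"type":"object","properties":{"commands":{"type":"array"},"gripper":{"type":"number"}},"required":["commands"]}

```bash
mkdir -p pics; ls
python3 - <<'E'
from rig import sensors,cams,ticket
import cv2,numpy as np
for n in ("top","side"):
    cv2.imwrite(f"pics/{n}0.png",cams.camera(n)[:,:,::-1]); c=cams.calibration(n); print(n,c)
s=sensors.state(); print(s["clock"],s["tool_pos"],np.round(s["tool_rot"],3),s["opening"])
E
```

```text
pics
top {'fx': 455.65972905304216, 'fy': 455.65972905304216, 'cx': 316.39266483300275, 'cy': 236.20908616736102, 'k1': -0.03384855110383045, 'rvec': array([ 1.57334052, -2.3992607 ,  0.51145511]), 'tvec': array([0.00524187, 0.43994678, 0.79749707])}
side {'fx': 482.05643124743125, 'fy': 482.05643124743125, 'cx': 326.7311615403277, 'cy': 244.91651864559336, 'k1': -0.10183962847440713, 'rvec': array([ 2.09173612,  1.37524962, -0.51398923]), 'tvec': array([-0.02189254, -0.30762558,  1.1658754 ])}
0.1 [ 0.21935466 -0.53084359  0.23047798] [[ 0.924  0.382 -0.001]
 [ 0.382 -0.924  0.002]
 [ 0.    -0.002 -1.   ]] 1.0051939282359421
```

View pics/top0.png

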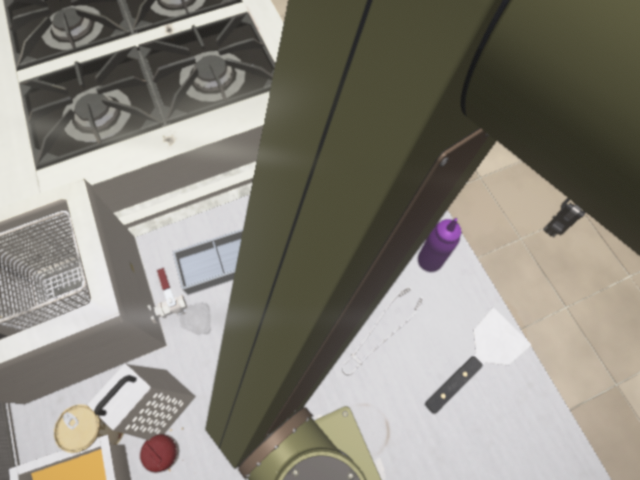

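View pics/side0.png

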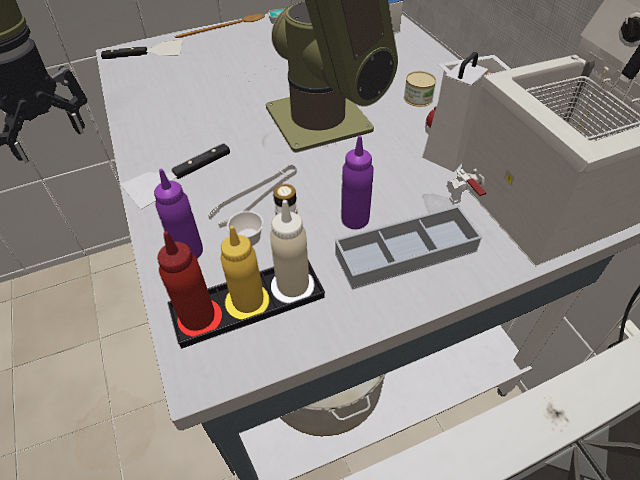

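The side view shows the rack with red (195,290), yellow (243,275) and white (291,250). The caddy spans (337..480, 208..287), and the purple decoys are at (357,185) and (178,220). The camera faces the robot, so image right is the robot's left. That makes white the left end, and the arm blocks the top view.

```bash
cat > h.py <<'E'
import cv2,numpy as np
from rig import sensors,cams
def ray(n,uv):
    c=cams.calibration(n); K=np.array([[c["fx"],0,c["cx"]],[0,c["fy"],c["cy"]],[0,0,1.]])
    p=cv2.undistortPoints(np.array(uv,float).reshape(-1,1,2),K,np.array([c["k1"],0,0,0,0.])).reshape(-1,2)
    R=cv2.Rodrigues(c["rvec"])[0]
    return -R.T@c["tvec"], np.c_[p,np.ones(len(p))]@R
def onz(n,uv,z):
    o,d=ray(n,uv); return o+d*((z-o[2])/d[:,2])[:,None]
def proj(n,P):
    c=cams.calibration(n); K=np.array([[c["fx"],0,c["cx"]],[0,c["fy"],c["cy"]],[0,0,1.]])
    return cv2.projectPoints(np.array(P,float).reshape(-1,1,3),c["rvec"],c["tvec"],K,np.array([c["k1"],0,0,0,0.]))[0].reshape(-1,2)
E
python3 - <<'E'
from h import *
im=cv2.imread("pics/side0.png")
a=cv2.resize(im[195:300,325:490],None,fx=4.8,fy=4.8,interpolation=cv2.INTER_CUBIC); cv2.imwrite("pics/caddy.png",a[:600,:800])
b=cv2.resize(im[165:350,140:340],None,fx=3.2,fy=3.2,interpolation=cv2.INTER_CUBIC); cv2.imwrite("pics/rack.png",b)
for n,uv,z in [("red tip",(168,233),.218),("yel tip",(235,227),.194),("white tip",(286,202),.212)]:
    print(n,onz("side",uv,z).round(3))
print("purp base",onz("side",[(356,224),(185,255)],0).round(3).tolist())
print("cup,shaker",onz("side",[(245,222)],.04).round(3),onz("side",[(285,191)],.105).round(3))
print("cam",ray("side",[(320,240)])[0],ray("top",[(320,240)])[0])
E
```

```text
red tip [[ 0.451 -0.397  0.218]]
yel tip [[ 0.453 -0.309  0.194]]
white tip [[ 0.453 -0.232  0.212]]
purp base [[0.355, -0.067, 0.0], [0.299, -0.391, 0.0]]
cup,shaker [[ 0.301 -0.27   0.04 ]] [[ 0.32  -0.193  0.105]]
cam [ 0.92164954 -0.36932999  0.68449669] [ 0.07364666 -0.0247585   0.90749403]
```

View pics/caddy.png

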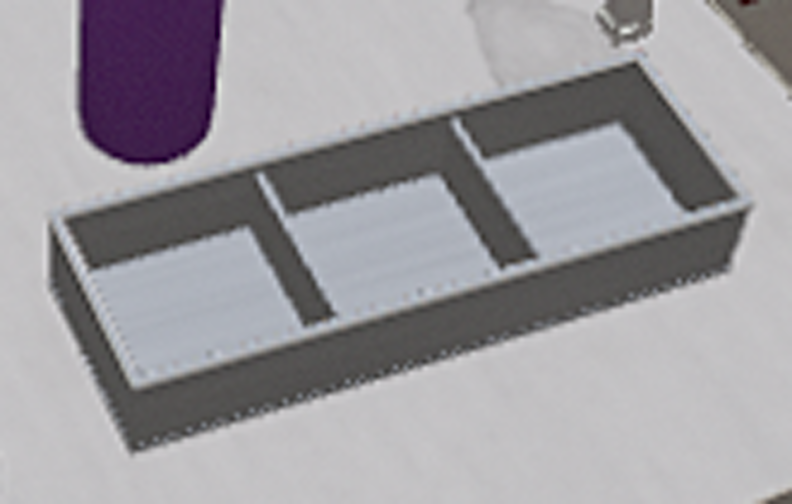

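View pics/rack.png

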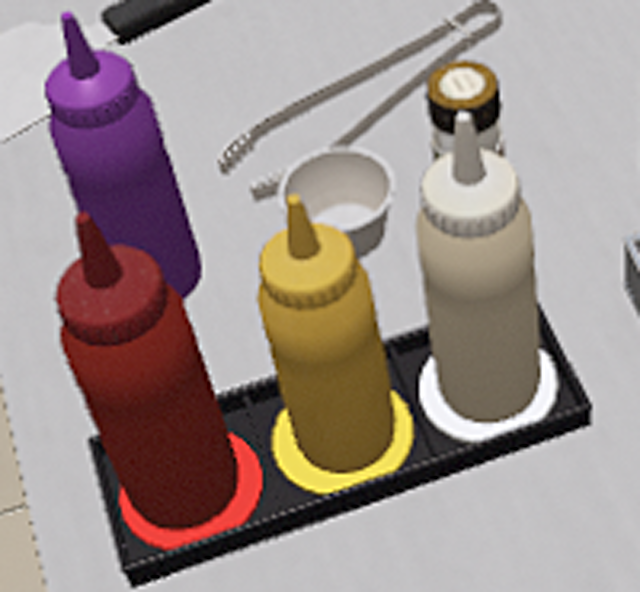

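The crops show the caddy rim corners at crop (52,218), (640,60), (750,205) and (135,388). The bottle tips are at (83,216), (293,198) and (464,115), with partial coaster rings visible around the bases.

Run:
```python
from h import *
from scipy.optimize import least_squares
im=cv2.imread("pics/side0.png"); hsv=cv2.cvtColor(im,cv2.COLOR_BGR2HSV)
cr=lambda p,s,o: (np.array(p,float)+.5)/s-.5+o
C=onz("side",cr([(52,218),(640,60),(750,205),(135,388)],4.8,[325,195]),.046)
print("caddy",C.round(4).tolist(),"sides",np.linalg.norm(C-np.roll(C,-1,0),axis=1).round(4))
c=C.mean(0); u=(C[1]-C[0]+C[2]-C[3]);u/=np.linalg.norm(u); yaw=np.arctan2(-u[0],u[1]); print("centre",c.round(4),"yaw",yaw)
for k in (1,0,-1): print("comp",k,(c+u*.082*k)[:2].round(4))
tips=cr([(83,216),(293,198),(464,115)],3.2,[140,165]); caps=cr([(112,279),(308,258),(470,188)],3.2,[140,165])
T=[onz("side",t,z)[0] for t,z in zip(tips,(.218,.194,.212))]; K=[onz("side",t,z)[0] for t,z in zip(caps,(.184,.166,.180))]
H,S,V=cv2.split(hsv)
roi=np.zeros(H.shape,bool); roi[255:345,165:325]=1
M={"red":((H<6)|(H>174))&(S>150)&(V>200),"yellow":(H>20)&(H<35)&(S>120)&(V>215),"white":(S<25)&(V>225)&(np.arange(640)>265)[None,:]}
Q=[]
for i,(n,m) in enumerate(M.items()):
    m=(m&roi).astype(np.uint8)
    k,l,st,_=cv2.connectedComponentsWithStats(m); j=1+st[1:,4].argmax(); ys,xs=np.where(l==j)
    hull=cv2.convexHull(np.c_[xs,ys].astype(np.int32)).reshape(-1,2).astype(float)
    P=onz("side",hull,.011)[:,:2]
    f=least_squares(lambda p:np.hypot(*(P-p).T)-.0365,P.mean(0),loss="soft_l1",f_scale=.001)
    print(n,st[j].tolist(),"coaster",f.x.round(4),"res",np.round(np.abs(f.fun)*1e3,1).tolist()[:12],"tip",T[i][:2].round(4),"cap",K[i][:2].round(4)); Q.append(f.x)
for A in (np.array(Q),np.array(T),np.array(K)): print(np.linalg.norm(np.diff(A[:,:2],axis=0),axis=1))
```

```text
caddy [[0.4131, -0.1369, 0.046], [0.4296, 0.1085, 0.046], [0.5105, 0.104, 0.046], [0.4957, -0.1422, 0.046]] sides [0.2459 0.081  0.2467 0.0828]
centre [ 0.4622 -0.0166  0.046 ] yaw -0.06373550987678223
comp 1 [0.4675 0.0652]
comp 0 [ 0.4622 -0.0166]
comp -1 [ 0.457  -0.0985]
red [177, 301, 45, 35, 352] coaster [ 0.4488 -0.3981] res [0.1, 0.5, 0.3, 0.2, 4.1, 1.6, 0.4, 0.3, 0.1, 0.2, 0.4, 0.2] tip [ 0.4479 -0.3998] cap [ 0.455  -0.3974]
yellow [226, 288, 43, 31, 354] coaster [ 0.4478 -0.316 ] res [0.4, 0.1, 0.2, 0.5, 1.6, 3.6, 0.6, 0.4, 0.1, 0.1, 0.0, 0.7] tip [ 0.4503 -0.3138] cap [ 0.4613 -0.3144]
white [271, 275, 43, 27, 292] coaster [ 0.4476 -0.234 ] res [0.1, 0.0, 0.3, 0.1, 3.9, 1.6, 0.3, 0.4, 0.2, 0.2, 0.3, 0.2] tip [ 0.4496 -0.2329] cap [ 0.4629 -0.2372]
[0.08211985 0.08199758]
[0.08607978 0.08090972]
[0.0831673 0.0772653]
```

Coaster spacing comes out at 82.1 and 82.0 mm, and the caddy at about 82 x 246 mm, so the measurements agree with the given sizes. I'll start with white, turning the tool so the fingers close along world x, across the racks.

send_rows:
  commands:
    - {"z": -0.2, "spin": -0.09}
    - {"z": -0.4, "spin": -0.18}
    - {"z": -0.6, "spin": -0.27}
    - {"z": -0.7, "spin": -0.36}
    - {"z": -0.7, "spin": -0.45}
  gripper: 0

```text
$.commands[0]: bad value
```

send_rows:
  commands:
    - {"spin": -0.09}
    - {"spin": -0.18}
    - {"spin": -0.27}
    - {"spin": -0.3}
    - {"spin": -0.3}

```text
$.commands[0]: bad value
```

send_rows:
  commands:
    - {"x": 0, "y": 0, "z": -0.2, "spin": -0.09}
    - {"x": 0, "y": 0, "z": -0.4, "spin": -0.18}
    - {"x": 0, "y": 0, "z": -0.6, "spin": -0.27}
    - {"x": 0, "y": 0, "z": -0.7, "spin": -0.36}
    - {"x": 0, "y": 0, "z": -0.7, "spin": -0.45}
  gripper: 0

```text
clock: 0.6
tool_pos: [0.22, -0.5327, 0.3391]
tool_rot: [[0.45, 0.893, 0.002], [0.893, -0.45, -0.005], [-0.004, 0.004, -1.0]]
ft_force: [-0.0, -0.5, -0.1]
opening: 0.999
finger_force: 0.0
```

send_rows:
  commands:
    - {"x": 0, "y": 0, "z": 0, "spin": -0.09}
    - {"x": 0, "y": 0, "z": 0, "spin": -0.18}
    - {"x": 0, "y": 0, "z": 0, "spin": -0.27}
    - {"x": 0, "y": 0, "z": 0, "spin": -0.3}
    - {"x": 0, "y": 0, "z": 0, "spin": -0.3}

```text
clock: 1.1
tool_pos: [0.2194, -0.5311, 0.3358]
tool_rot: [[0.001, 1.0, -0.0], [1.0, -0.001, 0.001], [0.001, -0.0, -1.0]]
ft_force: [-0.0, 0.3, 0.1]
opening: 0.999
finger_force: 0.0
```

send_rows:
  commands:
    - {"x": 0.22, "y": 0.17, "z": 0, "spin": 0}
    - {"x": 0.45, "y": 0.35, "z": 0, "spin": 0}
    - {"x": 0.7, "y": 0.54, "z": 0, "spin": 0}
    - {"x": 0.95, "y": 0.73, "z": 0, "spin": 0}
    - {"x": 1, "y": 0.77, "z": 0, "spin": 0}

```text
clock: 1.6
tool_pos: [0.3371, -0.3775, 0.3363]
tool_rot: [[-0.002, 1.0, 0.001], [1.0, 0.002, 0.002], [0.002, 0.001, -1.0]]
ft_force: [-0.3, -0.1, 0.9]
opening: 0.994
finger_force: 0.0
```

send_rows:
  commands:
    - {"x": 0.24, "y": 0.19, "z": 0, "spin": 0}
    - {"x": 0.5, "y": 0.38, "z": 0, "spin": 0}
    - {"x": 0.8, "y": 0.6, "z": 0, "spin": 0}
    - {"x": 0.98, "y": 0.75, "z": 0, "spin": 0}
    - {"x": 0.98, "y": 0.75, "z": 0, "spin": 0}

```text
clock: 2.1
tool_pos: [0.4503, -0.2313, 0.3361]
tool_rot: [[-0.004, 1.0, 0.001], [1.0, 0.004, 0.002], [0.002, 0.001, -1.0]]
ft_force: [-0.4, 0.7, 0.3]
opening: 1.0
finger_force: 0.0
```

send_rows:
  commands:
    - {"x": 0, "y": 0, "z": 0, "spin": 0}
    - {"x": 0, "y": 0, "z": 0, "spin": 0}

```text
clock: 2.3
tool_pos: [0.4472, -0.2356, 0.3361]
tool_rot: [[0.002, 1.0, -0.001], [1.0, -0.002, -0.001], [-0.001, -0.001, -1.0]]
ft_force: [0.3, -0.9, 0.3]
opening: 1.0
finger_force: 0.0
```

Run:
```python
from h import *
cv2.imwrite("pics/w1.png",cams.camera("side")[60:380,100:500,::-1].repeat(2,0).repeat(2,1)[:600])
s=sensors.state(); p=s["tool_pos"]; print(s["clock"],p,s["qpos"].round(2) if hasattr(s["qpos"],"round") else s["qpos"])
```

```text
2.35 [ 0.4470902  -0.23578137  0.33614386] [-0.57  0.14  1.47 -0.    1.53 -0.57]
```

View pics/w1.png

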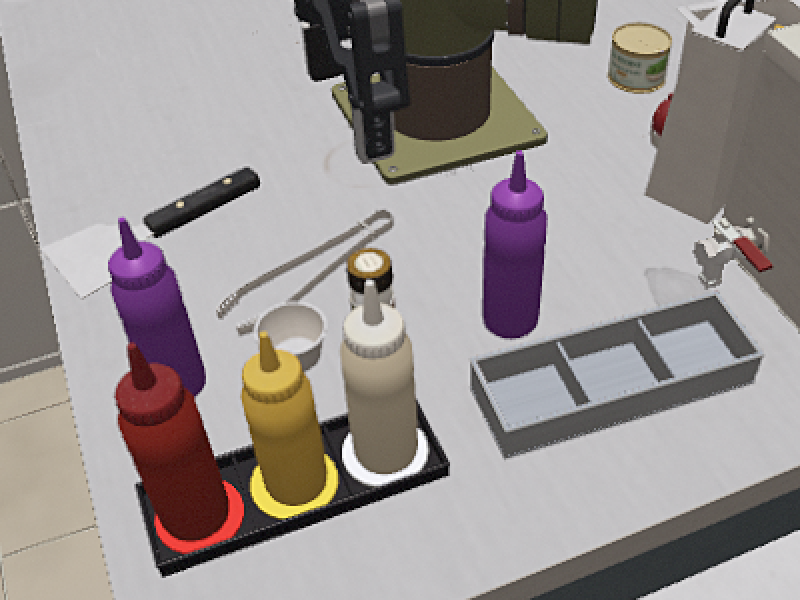

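The gripper hangs directly above the white bottle, its near fingertip at crop (380,158), and the path down is clear.

send_rows:
  commands:
    - {"x": 0.01, "y": 0, "z": 0.15, "spin": 0}
    - {"x": 0.01, "y": 0, "z": 0.35, "spin": 0}
    - {"x": 0.01, "y": 0, "z": 0.6, "spin": 0}
    - {"x": 0.01, "y": 0, "z": 0.8, "spin": 0}
    - {"x": 0.01, "y": 0, "z": 0.8, "spin": 0}

```text
clock: 2.85
tool_pos: [0.444, -0.2327, 0.2124]
tool_rot: [[0.004, 1.0, -0.008], [1.0, -0.004, 0.005], [0.005, -0.008, -1.0]]
ft_force: [-0.7, 0.2, 0.1]
opening: 1.0
finger_force: 0.0
```

send_rows:
  commands:
    - {"x": 0, "y": 0, "z": 0.13, "spin": 0}
    - {"x": 0, "y": 0, "z": 0.25, "spin": 0}
    - {"x": 0, "y": 0, "z": 0.36, "spin": 0}
    - {"x": 0, "y": 0, "z": 0.38, "spin": 0}
    - {"x": 0, "y": 0, "z": 0.38, "spin": 0}

```text
clock: 3.35
tool_pos: [0.448, -0.2341, 0.1602]
tool_rot: [[0.002, 1.0, 0.001], [1.0, -0.002, -0.001], [-0.001, 0.001, -1.0]]
ft_force: [0.2, 0.0, -0.6]
opening: 1.001
finger_force: 0.0
```

send_rows:
  commands:
    - {"x": 0, "y": 0, "z": 0, "spin": 0}
    - {"x": 0, "y": 0, "z": 0, "spin": 0}
    - {"x": 0, "y": 0, "z": 0, "spin": 0}
    - {"x": 0, "y": 0, "z": 0, "spin": 0}
    - {"x": 0, "y": 0, "z": 0, "spin": 0}
  gripper: 0.3

```text
clock: 3.85
tool_pos: [0.4479, -0.2331, 0.1596]
tool_rot: [[0.001, 1.0, 0.0], [1.0, -0.001, -0.0], [-0.0, 0.0, -1.0]]
ft_force: [-0.4, -0.1, 0.1]
opening: 0.702
finger_force: 0.0
```

Run:
```python
from h import *
cv2.imwrite("pics/w2.png",cv2.resize(cams.camera("side")[100:310,190:400,::-1],None,fx=2.8,fy=2.8))
```

```text
(no output)
```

View pics/w2.png

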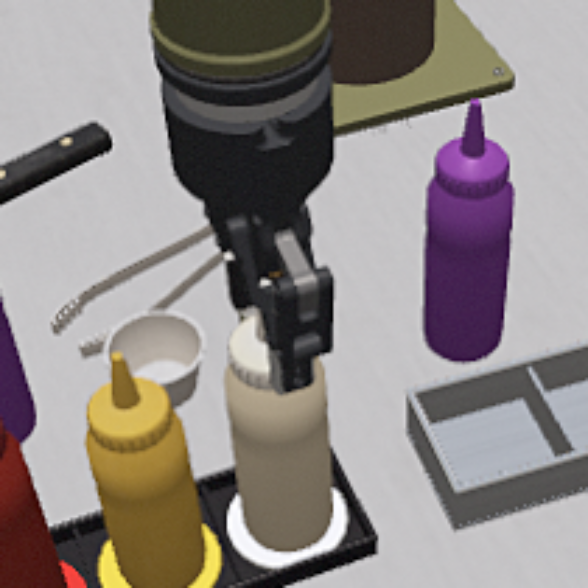

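Run:
```python
from h import *
p=np.array(sensors.state()["tool_pos"]);print(p)
P=[(.4477,-.234,.212),(.4477,-.234,.18),(.4477,-.234,.156),p+[.035,0,0],p+[.035,.011,0],p+[.035,-.011,0],p+[.035,0,.038],(.4477+.028,-.234,.011)]
print(((proj("side",P)-[190,100])*2.8).round(0))
```

```text
[ 0.44787575 -0.23310507  0.15946203]
[[262. 280.]
 [266. 324.]
 [269. 356.]
 [294. 396.]
 [314. 390.]
 [274. 403.]
 [290. 346.]
 [302. 550.]]
```

The finger is where the projection predicts, (294,396) against about (295,393) seen, and it is centred on the cap axis. I'll close now and lift slightly.

send_rows:
  commands:
    - {"x": 0, "y": 0, "z": 0, "spin": 0}
    - {"x": 0, "y": 0, "z": 0, "spin": 0}
    - {"x": 0, "y": 0, "z": 0, "spin": 0}
    - {"x": 0, "y": 0, "z": 0, "spin": 0}
    - {"x": 0, "y": 0, "z": 0, "spin": 0}
  gripper: 1

```text
clock: 4.4
tool_pos: [0.4481, -0.2334, 0.1599]
tool_rot: [[0.001, 1.0, 0.001], [1.0, -0.001, -0.001], [-0.001, 0.001, -1.0]]
ft_force: [-1.1, 0.9, 6.6]
opening: 0.466
finger_force: 58.7
```

send_rows:
  commands:
    - {"x": 0, "y": 0, "z": 0, "spin": 0}
    - {"x": 0, "y": 0, "z": -0.03, "spin": 0}
    - {"x": 0, "y": 0, "z": -0.1, "spin": 0}
    - {"x": 0, "y": 0, "z": -0.15, "spin": 0}
    - {"x": 0, "y": 0, "z": -0.15, "spin": 0}

```text
clock: 4.9
tool_pos: [0.4487, -0.2337, 0.1831]
tool_rot: [[0.001, 1.0, 0.002], [1.0, -0.001, -0.001], [-0.001, 0.002, -1.0]]
ft_force: [0.1, -0.7, -2.4]
opening: 0.461
finger_force: 59.7
```

send_rows:
  commands:
    - {"x": 0, "y": 0, "z": -0.1, "spin": 0}
    - {"x": 0, "y": 0, "z": -0.25, "spin": 0}
    - {"x": 0, "y": 0, "z": -0.4, "spin": 0}
    - {"x": 0, "y": 0, "z": -0.5, "spin": 0}
    - {"x": 0, "y": 0, "z": -0.5, "spin": 0}

```text
clock: 5.4
tool_pos: [0.4492, -0.234, 0.259]
tool_rot: [[0.001, 1.0, 0.004], [1.0, -0.001, -0.003], [-0.003, 0.004, -1.0]]
ft_force: [1.6, 0.2, -2.0]
opening: 0.462
finger_force: 60.0
```

send_rows:
  commands:
    - {"x": 0.07, "y": 0, "z": 0, "spin": 0}
    - {"x": 0.2, "y": 0.01, "z": 0, "spin": 0}
    - {"x": 0.38, "y": 0.03, "z": 0, "spin": 0}
    - {"x": 0.56, "y": 0.04, "z": 0, "spin": 0}
    - {"x": 0.74, "y": 0.06, "z": 0, "spin": 0}

```text
clock: 5.9
tool_pos: [0.4554, -0.1201, 0.2551]
tool_rot: [[0.001, 1.0, -0.003], [1.0, -0.001, 0.002], [0.002, -0.003, -1.0]]
ft_force: [-0.2, -0.5, -2.4]
opening: 0.464
finger_force: 59.9
```

send_rows:
  commands:
    - {"x": 0.1, "y": 0, "z": 0, "spin": 0}
    - {"x": 0.15, "y": 0, "z": 0, "spin": 0}
    - {"x": 0.16, "y": 0, "z": 0, "spin": 0}
    - {"x": 0.16, "y": 0, "z": 0, "spin": 0}
    - {"x": 0.16, "y": 0, "z": 0, "spin": 0}

```text
clock: 6.4
tool_pos: [0.4569, -0.0987, 0.2566]
tool_rot: [[0.002, 1.0, -0.0], [1.0, -0.002, -0.0], [-0.0, -0.0, -1.0]]
ft_force: [0.3, 0.3, -2.5]
opening: 0.465
finger_force: 59.9
```

send_rows:
  commands:
    - {"x": 0, "y": 0, "z": 0, "spin": 0}
    - {"x": 0, "y": 0, "z": 0, "spin": 0}
    - {"x": 0, "y": 0, "z": 0, "spin": 0}

```text
clock: 6.7
tool_pos: [0.4569, -0.0986, 0.2568]
tool_rot: [[0.002, 1.0, 0.0], [1.0, -0.002, -0.0], [-0.0, 0.0, -1.0]]
ft_force: [0.7, -0.3, -2.3]
opening: 0.461
finger_force: 59.9
```

Run:
```python
from h import *
cv2.imwrite("pics/w3.png",cv2.resize(cams.camera("side")[100:320,250:490,::-1],None,fx=2.7,fy=2.7))
p=np.array(sensors.state()["tool_pos"]);print(p)
b=p-[0,0,.149]
print(((proj("side",[b,b+[.028,0,0],b-[0,.028,0],b+[0,.028,0]])-[250,100])*2.7).round(0))
```

```text
[ 0.45697444 -0.09850186  0.25682705]
[[319. 342.]
 [340. 374.]
 [277. 355.]
 [360. 328.]]
```

View pics/w3.png

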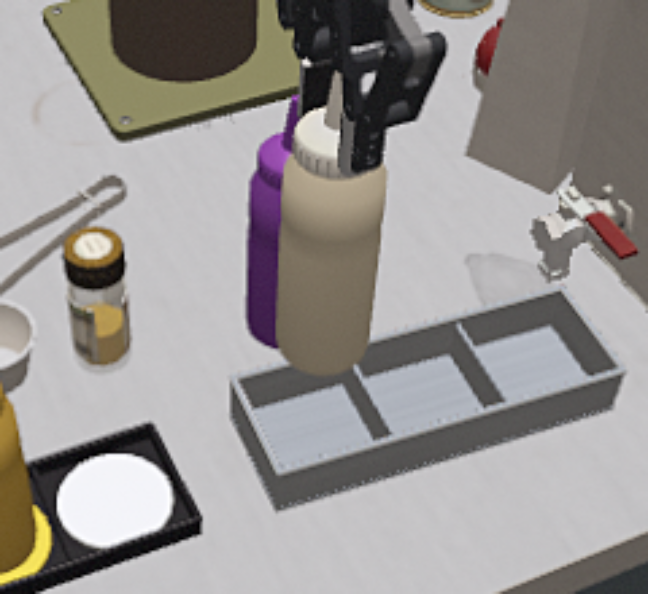

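The white bottle hangs upright, its underside at crop (320,345) as predicted, over the right compartment. I'll lower it.

send_rows:
  commands:
    - {"x": 0, "y": 0, "z": 0.1, "spin": 0}
    - {"x": 0, "y": 0, "z": 0.25, "spin": 0}
    - {"x": 0, "y": 0, "z": 0.42, "spin": 0}
    - {"x": 0, "y": 0, "z": 0.54, "spin": 0}
    - {"x": 0, "y": 0, "z": 0.58, "spin": 0}

```text
clock: 7.25
tool_pos: [0.4555, -0.0978, 0.168]
tool_rot: [[0.001, 1.0, -0.004], [1.0, -0.001, 0.001], [0.001, -0.004, -1.0]]
ft_force: [-0.2, 0.1, -2.7]
opening: 0.465
finger_force: 60.0
```

send_rows:
  commands:
    - {"x": 0, "y": 0, "z": 0.015, "spin": 0}
    - {"x": 0, "y": 0, "z": 0.03, "spin": 0}
    - {"x": 0, "y": 0, "z": 0.045, "spin": 0}
    - {"x": 0, "y": 0, "z": 0.055, "spin": 0}
    - {"x": 0, "y": 0, "z": 0.055, "spin": 0}

```text
clock: 7.75
tool_pos: [0.4571, -0.0982, 0.1619]
tool_rot: [[0.001, 1.0, 0.001], [1.0, -0.001, -0.0], [-0.0, 0.001, -1.0]]
ft_force: [-0.8, -0.1, -1.8]
opening: 0.464
finger_force: 60.0
```

Next I'll creep down until the force shows contact.

send_rows:
  commands:
    - {"x": 0, "y": 0, "z": 0.01, "spin": 0}
    - {"x": 0, "y": 0, "z": 0.02, "spin": 0}
    - {"x": 0, "y": 0, "z": 0.025, "spin": 0}
    - {"x": 0, "y": 0, "z": 0.025, "spin": 0}

```text
clock: 8.15
tool_pos: [0.4568, -0.0981, 0.1577]
tool_rot: [[0.001, 1.0, -0.0], [1.0, -0.001, 0.0], [0.0, -0.0, -1.0]]
ft_force: [0.4, 0.0, -3.0]
opening: 0.461
finger_force: 60.0
```

send_rows:
  commands:
    - {"x": 0, "y": 0, "z": 0.006, "spin": 0}
    - {"x": 0, "y": 0, "z": 0.01, "spin": 0}
    - {"x": 0, "y": 0, "z": 0.01, "spin": 0}

```text
clock: 8.45
tool_pos: [0.4569, -0.0981, 0.1562]
tool_rot: [[0.001, 1.0, -0.0], [1.0, -0.001, 0.0], [0.0, -0.0, -1.0]]
ft_force: [0.4, 0.2, -1.8]
opening: 0.466
finger_force: 60.0
```

send_rows:
  commands:
    - {"x": 0, "y": 0, "z": 0.006, "spin": 0}
    - {"x": 0, "y": 0, "z": 0.006, "spin": 0}
    - {"x": 0, "y": 0, "z": 0.006, "spin": 0}

```text
clock: 8.75
tool_pos: [0.4573, -0.0982, 0.1559]
tool_rot: [[0.001, 1.0, 0.001], [1.0, -0.001, -0.0], [-0.0, 0.001, -1.0]]
ft_force: [0.0, 0.4, 3.8]
opening: 0.463
finger_force: 60.5
```

send_rows:
  commands:
    - {"x": 0, "y": 0, "z": 0.006, "spin": 0}
    - {"x": 0, "y": 0, "z": 0.006, "spin": 0}
    - {"x": 0, "y": 0, "z": 0.006, "spin": 0}

```text
clock: 9.05
tool_pos: [0.4577, -0.0983, 0.1558]
tool_rot: [[0.001, 1.0, 0.002], [1.0, -0.001, -0.001], [-0.001, 0.002, -1.0]]
ft_force: [-1.1, 0.7, 10.7]
opening: 0.462
finger_force: 60.8
```

The bottle is on the floor, contact at 0.156 as predicted. I'll release and rise.

send_rows:
  commands:
    - {"x": 0, "y": 0, "z": -0.007, "spin": 0}
    - {"x": 0, "y": 0, "z": -0.007, "spin": 0}
    - {"x": 0, "y": 0, "z": -0.007, "spin": 0}
    - {"x": 0, "y": 0, "z": -0.007, "spin": 0}
    - {"x": 0, "y": 0, "z": -0.007, "spin": 0}
  gripper: 0

```text
clock: 9.55
tool_pos: [0.4568, -0.0981, 0.1553]
tool_rot: [[0.001, 1.0, -0.0], [1.0, -0.001, 0.0], [0.0, -0.0, -1.0]]
ft_force: [0.3, -0.6, 0.1]
opening: 0.999
finger_force: 0.0
```

send_rows:
  commands:
    - {"x": 0, "y": 0, "z": 0, "spin": 0}
    - {"x": 0, "y": 0, "z": 0, "spin": 0}
    - {"x": 0, "y": 0, "z": 0, "spin": 0}

```text
clock: 9.85
tool_pos: [0.4569, -0.0982, 0.1555]
tool_rot: [[0.001, 1.0, -0.0], [1.0, -0.001, 0.0], [0.0, -0.0, -1.0]]
ft_force: [-0.6, -0.4, -0.7]
opening: 0.995
finger_force: 0.0
```

send_rows:
  commands:
    - {"x": 0, "y": 0, "z": -0.1, "spin": 0}
    - {"x": 0, "y": 0, "z": -0.3, "spin": 0}
    - {"x": 0, "y": 0, "z": -0.55, "spin": 0}
    - {"x": 0, "y": 0, "z": -0.8, "spin": 0}
    - {"x": 0, "y": 0, "z": -0.9, "spin": 0}

```text
clock: 10.35
tool_pos: [0.4587, -0.0987, 0.2944]
tool_rot: [[0.001, 1.0, 0.006], [1.0, -0.001, -0.002], [-0.002, 0.006, -1.0]]
ft_force: [0.5, 0.3, -0.5]
opening: 0.999
finger_force: 0.0
```

send_rows:
  commands:
    - {"x": -0.15, "y": -0.01, "z": 0, "spin": 0}
    - {"x": -0.4, "y": -0.02, "z": 0, "spin": 0}
    - {"x": -0.7, "y": -0.04, "z": 0, "spin": 0}
    - {"x": -0.95, "y": -0.06, "z": 0, "spin": 0}
    - {"x": -1, "y": -0.06, "z": 0, "spin": 0}

```text
clock: 10.85
tool_pos: [0.4476, -0.2519, 0.2904]
tool_rot: [[0.004, 1.0, 0.0], [1.0, -0.004, -0.002], [-0.002, 0.0, -1.0]]
ft_force: [0.5, 0.3, 0.3]
opening: 0.999
finger_force: 0.0
```

send_rows:
  commands:
    - {"x": -0.15, "y": 0, "z": 0, "spin": 0}
    - {"x": -0.35, "y": 0, "z": 0, "spin": 0}
    - {"x": -0.45, "y": 0, "z": 0, "spin": 0}
    - {"x": -0.45, "y": 0, "z": 0, "spin": 0}
    - {"x": -0.45, "y": 0, "z": 0, "spin": 0}

```text
clock: 11.35
tool_pos: [0.4476, -0.3145, 0.2903]
tool_rot: [[0.001, 1.0, -0.001], [1.0, -0.001, 0.002], [0.002, -0.001, -1.0]]
ft_force: [0.6, 0.2, -0.3]
opening: 0.999
finger_force: 0.0
```

send_rows:
  commands:
    - {"x": 0, "y": 0, "z": 0, "spin": 0}
    - {"x": 0, "y": 0, "z": 0, "spin": 0}

```text
clock: 11.55
tool_pos: [0.4478, -0.3144, 0.2907]
tool_rot: [[-0.0, 1.0, 0.0], [1.0, 0.0, 0.0], [0.0, 0.0, -1.0]]
ft_force: [-0.3, -0.7, -0.2]
opening: 0.998
finger_force: 0.0
```

Run:
```python
from h import *
cv2.imwrite("pics/y1.png",cv2.resize(cams.camera("side")[60:360,130:490,::-1],None,fx=2,fy=2))
p=np.array(sensors.state()["tool_pos"]);print(p)
b=np.array([.457,-.0982,.007])
print(((proj("side",[b+[0,0,.201],b+[.028,0,0]])-[130,60])*2).round(0))
```

```text
[ 0.44780365 -0.31450915  0.29071745]
[[485. 241.]
 [484. 433.]]
```

View pics/y1.png

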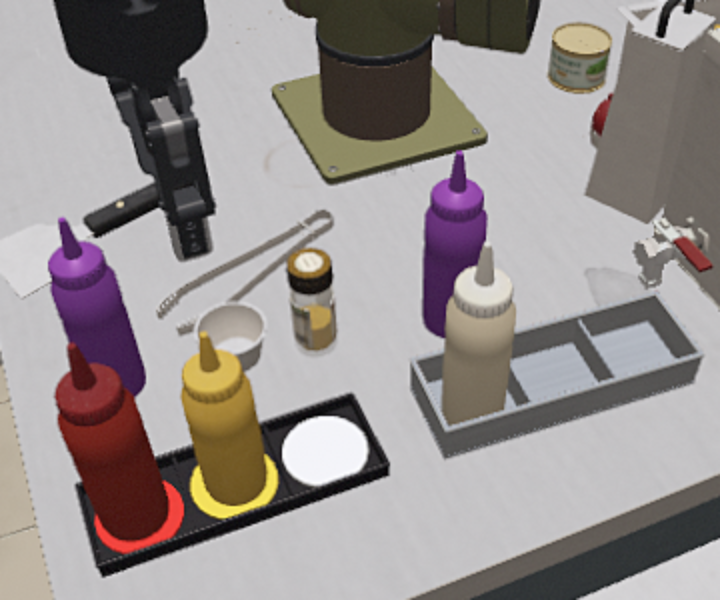

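White stands upright in the right compartment, its tip at (485,243) against a predicted (485,241). The gripper is above yellow, so I'll descend.

send_rows:
  commands:
    - {"x": -0.01, "y": 0, "z": 0.15, "spin": 0}
    - {"x": -0.01, "y": 0, "z": 0.35, "spin": 0}
    - {"x": -0.01, "y": 0, "z": 0.55, "spin": 0}
    - {"x": -0.01, "y": 0, "z": 0.75, "spin": 0}
    - {"x": -0.01, "y": 0, "z": 0.85, "spin": 0}

```text
clock: 12.1
tool_pos: [0.4465, -0.3154, 0.1607]
tool_rot: [[0.0, 1.0, -0.003], [1.0, -0.0, 0.003], [0.003, -0.003, -1.0]]
ft_force: [-1.4, 0.0, 0.3]
opening: 1.004
finger_force: 0.0
```

send_rows:
  commands:
    - {"x": 0, "y": 0, "z": 0.07, "spin": 0}
    - {"x": 0, "y": 0, "z": 0.1, "spin": 0}
    - {"x": 0, "y": 0, "z": 0.1, "spin": 0}
    - {"x": 0, "y": 0, "z": 0.1, "spin": 0}

```text
clock: 12.5
tool_pos: [0.4484, -0.3175, 0.149]
tool_rot: [[0.001, 1.0, 0.001], [1.0, -0.001, -0.001], [-0.001, 0.001, -1.0]]
ft_force: [0.2, 0.1, -0.4]
opening: 1.003
finger_force: 0.0
```

send_rows:
  commands:
    - {"x": 0, "y": 0, "z": 0, "spin": 0}
    - {"x": 0, "y": 0, "z": 0, "spin": 0}
    - {"x": 0, "y": 0, "z": 0, "spin": 0}
    - {"x": 0, "y": 0, "z": 0, "spin": 0}
    - {"x": 0, "y": 0, "z": 0, "spin": 0}
  gripper: 1

```text
clock: 13.0
tool_pos: [0.4484, -0.3176, 0.1492]
tool_rot: [[0.001, 1.0, 0.002], [1.0, -0.001, -0.001], [-0.001, 0.002, -1.0]]
ft_force: [0.0, 1.0, 5.4]
opening: 0.46
finger_force: 59.6
```

send_rows:
  commands:
    - {"x": 0, "y": 0, "z": 0, "spin": 0}
    - {"x": 0, "y": 0, "z": 0, "spin": 0}
    - {"x": 0, "y": 0, "z": 0, "spin": 0}
    - {"x": 0, "y": 0, "z": 0, "spin": 0}
    - {"x": 0, "y": 0, "z": 0, "spin": 0}

```text
clock: 13.5
tool_pos: [0.4483, -0.3176, 0.1492]
tool_rot: [[0.001, 1.0, 0.002], [1.0, -0.001, -0.001], [-0.001, 0.002, -1.0]]
ft_force: [-0.9, 0.6, 4.7]
opening: 0.463
finger_force: 59.7
```

send_rows:
  commands:
    - {"x": 0, "y": 0, "z": -0.05, "spin": 0}
    - {"x": 0, "y": 0, "z": -0.17, "spin": 0}
    - {"x": 0, "y": 0, "z": -0.35, "spin": 0}
    - {"x": 0, "y": 0, "z": -0.55, "spin": 0}
    - {"x": 0, "y": 0, "z": -0.75, "spin": 0}

```text
clock: 14.0
tool_pos: [0.4469, -0.3165, 0.2609]
tool_rot: [[0.001, 1.0, -0.002], [1.0, -0.001, 0.002], [0.002, -0.002, -1.0]]
ft_force: [0.6, 0.2, -3.4]
opening: 0.463
finger_force: 61.1
```

send_rows:
  commands:
    - {"x": 0, "y": 0, "z": -0.2, "spin": 0}
    - {"x": 0, "y": 0, "z": -0.45, "spin": 0}
    - {"x": 0, "y": 0, "z": -0.7, "spin": 0}
    - {"x": 0, "y": 0, "z": -0.85, "spin": 0}
    - {"x": 0, "y": 0, "z": -0.85, "spin": 0}

```text
clock: 14.5
tool_pos: [0.4488, -0.318, 0.3918]
tool_rot: [[0.001, 1.0, 0.005], [1.0, -0.001, -0.004], [-0.004, 0.005, -1.0]]
ft_force: [0.4, -0.5, -2.9]
opening: 0.457
finger_force: 61.2
```

send_rows:
  commands:
    - {"x": 0.1, "y": 0.01, "z": 0, "spin": 0}
    - {"x": 0.3, "y": 0.02, "z": 0, "spin": 0}
    - {"x": 0.55, "y": 0.03, "z": 0, "spin": 0}
    - {"x": 0.8, "y": 0.05, "z": 0, "spin": 0}
    - {"x": 1, "y": 0.05, "z": 0, "spin": 0}

```text
clock: 15.0
tool_pos: [0.4537, -0.1636, 0.385]
tool_rot: [[0.0, 1.0, -0.005], [1.0, -0.0, 0.004], [0.004, -0.005, -1.0]]
ft_force: [0.6, 0.6, -3.4]
opening: 0.458
finger_force: 61.1
```

send_rows:
  commands:
    - {"x": 0.22, "y": 0.01, "z": 0, "spin": 0}
    - {"x": 0.47, "y": 0.02, "z": 0, "spin": 0}
    - {"x": 0.72, "y": 0.03, "z": 0, "spin": 0}
    - {"x": 0.9, "y": 0.04, "z": 0, "spin": 0}
    - {"x": 1, "y": 0.04, "z": 0, "spin": 0}

```text
clock: 15.5
tool_pos: [0.4592, -0.0137, 0.3852]
tool_rot: [[-0.002, 1.0, -0.006], [1.0, 0.002, 0.002], [0.002, -0.006, -1.0]]
ft_force: [0.3, 0.3, -4.1]
opening: 0.456
finger_force: 61.1
```

send_rows:
  commands:
    - {"x": 0, "y": 0, "z": 0, "spin": 0}
    - {"x": 0, "y": 0, "z": 0, "spin": 0}
    - {"x": 0, "y": 0, "z": 0, "spin": 0}
    - {"x": 0, "y": 0, "z": 0, "spin": 0}

```text
clock: 15.9
tool_pos: [0.4612, -0.0178, 0.3875]
tool_rot: [[0.002, 1.0, -0.001], [1.0, -0.002, -0.0], [-0.0, -0.001, -1.0]]
ft_force: [0.1, -0.4, -3.5]
opening: 0.457
finger_force: 61.1
```

send_rows:
  commands:
    - {"x": 0.01, "y": 0.01, "z": 0.1, "spin": 0}
    - {"x": 0.01, "y": 0.01, "z": 0.25, "spin": 0}
    - {"x": 0.01, "y": 0.01, "z": 0.45, "spin": 0}
    - {"x": 0.01, "y": 0.01, "z": 0.65, "spin": 0}
    - {"x": 0.01, "y": 0.01, "z": 0.8, "spin": 0}

```text
clock: 16.4
tool_pos: [0.4621, -0.0164, 0.2662]
tool_rot: [[0.003, 1.0, -0.002], [1.0, -0.003, 0.0], [0.0, -0.002, -1.0]]
ft_force: [-0.4, 1.4, -2.9]
opening: 0.46
finger_force: 61.2
```

send_rows:
  commands:
    - {"x": 0, "y": 0, "z": 0.15, "spin": 0}
    - {"x": 0, "y": 0, "z": 0.35, "spin": 0}
    - {"x": 0, "y": 0, "z": 0.55, "spin": 0}
    - {"x": 0, "y": 0, "z": 0.7, "spin": 0}
    - {"x": 0, "y": 0, "z": 0.76, "spin": 0}

```text
clock: 16.9
tool_pos: [0.4614, -0.0162, 0.1519]
tool_rot: [[0.002, 1.0, -0.004], [1.0, -0.002, 0.0], [0.0, -0.004, -1.0]]
ft_force: [0.5, -0.2, -4.2]
opening: 0.457
finger_force: 61.4
```

send_rows:
  commands:
    - {"x": 0, "y": 0, "z": 0.01, "spin": 0}
    - {"x": 0, "y": 0, "z": 0.02, "spin": 0}
    - {"x": 0, "y": 0, "z": 0.03, "spin": 0}
    - {"x": 0, "y": 0, "z": 0.04, "spin": 0}
    - {"x": 0, "y": 0, "z": 0.04, "spin": 0}

```text
clock: 17.4
tool_pos: [0.4634, -0.0157, 0.1486]
tool_rot: [[0.001, 1.0, 0.001], [1.0, -0.001, -0.0], [-0.0, 0.001, -1.0]]
ft_force: [0.4, -0.1, -3.7]
opening: 0.457
finger_force: 61.4
```

send_rows:
  commands:
    - {"x": 0, "y": 0, "z": 0.008, "spin": 0}
    - {"x": 0, "y": 0, "z": 0.016, "spin": 0}
    - {"x": 0, "y": 0, "z": 0.016, "spin": 0}

```text
clock: 17.7
tool_pos: [0.4629, -0.0156, 0.1456]
tool_rot: [[0.001, 1.0, -0.0], [1.0, -0.001, 0.0], [0.0, -0.0, -1.0]]
ft_force: [-0.1, 0.1, -3.9]
opening: 0.457
finger_force: 61.4
```

send_rows:
  commands:
    - {"x": 0, "y": 0, "z": 0.008, "spin": 0}
    - {"x": 0, "y": 0, "z": 0.008, "spin": 0}
    - {"x": 0, "y": 0, "z": 0.008, "spin": 0}

```text
clock: 18.0
tool_pos: [0.4635, -0.0157, 0.1452]
tool_rot: [[0.001, 1.0, 0.001], [1.0, -0.001, -0.0], [-0.0, 0.001, -1.0]]
ft_force: [-0.6, -0.1, 5.6]
opening: 0.457
finger_force: 62.5
```

Contact is made, so I'll release and rise. The rise has to clear the white tip by the time the gripper moves sideways.

send_rows:
  commands:
    - {"x": 0, "y": 0, "z": 0, "spin": 0}
    - {"x": 0, "y": 0, "z": 0, "spin": 0}
    - {"x": 0, "y": 0, "z": 0, "spin": 0}
    - {"x": 0, "y": 0, "z": 0, "spin": 0}
    - {"x": 0, "y": 0, "z": 0, "spin": 0}
  gripper: 0

```text
clock: 18.5
tool_pos: [0.463, -0.0157, 0.1444]
tool_rot: [[0.001, 1.0, -0.0], [1.0, -0.001, 0.0], [0.0, -0.0, -1.0]]
ft_force: [0.4, 1.3, -0.4]
opening: 0.999
finger_force: 0.0
```

send_rows:
  commands:
    - {"x": 0, "y": 0, "z": 0, "spin": 0}
    - {"x": 0, "y": 0, "z": -0.2, "spin": 0}
    - {"x": 0, "y": 0, "z": -0.5, "spin": 0}
    - {"x": 0, "y": 0, "z": -0.8, "spin": 0}
    - {"x": 0, "y": 0, "z": -1, "spin": 0}

```text
clock: 19.0
tool_pos: [0.464, -0.0158, 0.2976]
tool_rot: [[0.001, 1.0, 0.004], [1.0, -0.001, -0.001], [-0.001, 0.004, -1.0]]
ft_force: [-0.2, -0.1, -1.2]
opening: 0.998
finger_force: 0.0
```

send_rows:
  commands:
    - {"x": -0.25, "y": -0.01, "z": 0, "spin": 0}
    - {"x": -0.5, "y": -0.02, "z": 0, "spin": 0}
    - {"x": -0.75, "y": -0.03, "z": 0, "spin": 0}
    - {"x": -1, "y": -0.03, "z": 0, "spin": 0}
    - {"x": -1, "y": -0.03, "z": 0, "spin": 0}

```text
clock: 19.5
tool_pos: [0.4586, -0.1698, 0.2944]
tool_rot: [[0.005, 1.0, 0.0], [1.0, -0.005, -0.003], [-0.003, 0.0, -1.0]]
ft_force: [-0.6, 0.8, -0.5]
opening: 1.005
finger_force: 0.0
```

send_rows:
  commands:
    - {"x": -0.25, "y": -0.01, "z": 0, "spin": 0}
    - {"x": -0.5, "y": -0.02, "z": 0, "spin": 0}
    - {"x": -0.75, "y": -0.03, "z": 0, "spin": 0}
    - {"x": -1, "y": -0.04, "z": 0, "spin": 0}
    - {"x": -1, "y": -0.04, "z": 0, "spin": 0}

```text
clock: 20.0
tool_pos: [0.4524, -0.3194, 0.2939]
tool_rot: [[0.004, 1.0, -0.0], [1.0, -0.004, -0.002], [-0.002, -0.0, -1.0]]
ft_force: [-0.3, 1.1, 0.2]
opening: 1.006
finger_force: 0.0
```

send_rows:
  commands:
    - {"x": -0.25, "y": -0.01, "z": 0, "spin": 0}
    - {"x": -0.5, "y": -0.02, "z": 0, "spin": 0}
    - {"x": -0.55, "y": -0.03, "z": 0, "spin": 0}
    - {"x": -0.55, "y": -0.03, "z": 0, "spin": 0}
    - {"x": -0.55, "y": -0.03, "z": 0, "spin": 0}

```text
clock: 20.5
tool_pos: [0.4477, -0.3965, 0.2942]
tool_rot: [[0.0, 1.0, -0.0], [1.0, -0.0, 0.002], [0.002, -0.0, -1.0]]
ft_force: [-0.8, -0.0, -0.2]
opening: 1.001
finger_force: 0.0
```

send_rows:
  commands:
    - {"x": 0, "y": 0, "z": 0, "spin": 0}
    - {"x": 0, "y": 0, "z": 0, "spin": 0}

```text
clock: 20.7
tool_pos: [0.4479, -0.3967, 0.2947]
tool_rot: [[-0.001, 1.0, 0.0], [1.0, 0.001, 0.0], [0.0, 0.0, -1.0]]
ft_force: [-0.3, -0.6, -0.8]
opening: 1.002
finger_force: 0.0
```

Run:
```python
from h import *
cv2.imwrite("pics/r1.png",cv2.resize(cams.camera("side")[60:360,130:490,::-1],None,fx=2,fy=2))
p=np.array(sensors.state()["tool_pos"]);print(p)
b=np.array([.4625,-.016,.007])
print(((proj("side",[b+[0,0,.183],b+[.028,0,0]])-[130,60])*2).round(0))
```

```text
[ 0.44790968 -0.39694006  0.29476881]
[[582. 235.]
 [568. 408.]]
```

View pics/r1.png

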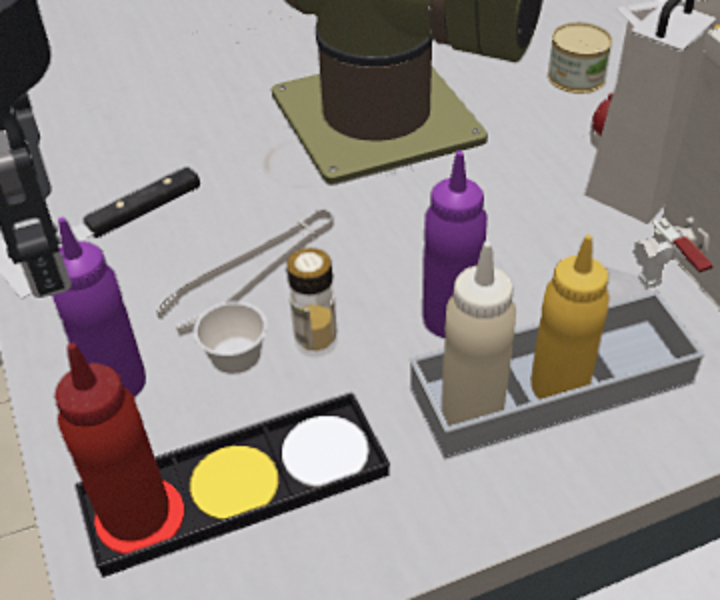

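Yellow stands upright in the middle compartment, its tip at (587,237). The gripper is above red, so I'll descend.

send_rows:
  commands:
    - {"x": -0.01, "y": 0.01, "z": 0.15, "spin": 0}
    - {"x": -0.01, "y": 0.01, "z": 0.35, "spin": 0}
    - {"x": -0.01, "y": 0.01, "z": 0.55, "spin": 0}
    - {"x": -0.01, "y": 0.01, "z": 0.7, "spin": 0}
    - {"x": -0.01, "y": 0.01, "z": 0.76, "spin": 0}

```text
clock: 21.25
tool_pos: [0.4481, -0.3978, 0.1781]
tool_rot: [[0.0, 1.0, -0.003], [1.0, -0.0, 0.003], [0.003, -0.003, -1.0]]
ft_force: [-0.1, 0.5, 0.2]
opening: 0.997
finger_force: 0.0
```

send_rows:
  commands:
    - {"x": 0, "y": 0, "z": 0.05, "spin": 0}
    - {"x": 0, "y": 0, "z": 0.1, "spin": 0}
    - {"x": 0, "y": 0, "z": 0.1, "spin": 0}
    - {"x": 0, "y": 0, "z": 0.1, "spin": 0}

```text
clock: 21.65
tool_pos: [0.4496, -0.4, 0.1662]
tool_rot: [[0.001, 1.0, 0.001], [1.0, -0.001, -0.001], [-0.001, 0.001, -1.0]]
ft_force: [0.3, -0.7, 0.2]
opening: 0.995
finger_force: 0.0
```

send_rows:
  commands:
    - {"x": 0, "y": 0, "z": 0, "spin": 0}
    - {"x": 0, "y": 0, "z": 0, "spin": 0}
    - {"x": 0, "y": 0, "z": 0, "spin": 0}
    - {"x": 0, "y": 0, "z": 0, "spin": 0}
    - {"x": 0, "y": 0, "z": 0, "spin": 0}
  gripper: 1

```text
clock: 22.15
tool_pos: [0.4496, -0.4001, 0.1666]
tool_rot: [[0.001, 1.0, 0.001], [1.0, -0.001, -0.001], [-0.001, 0.001, -1.0]]
ft_force: [-0.5, 1.0, 5.7]
opening: 0.475
finger_force: 59.9
```

send_rows:
  commands:
    - {"x": 0, "y": 0, "z": 0, "spin": 0}
    - {"x": 0, "y": 0, "z": 0, "spin": 0}
    - {"x": 0, "y": 0, "z": 0, "spin": 0}
    - {"x": 0, "y": 0, "z": 0, "spin": 0}
    - {"x": 0, "y": 0, "z": 0, "spin": 0}

```text
clock: 22.65
tool_pos: [0.4496, -0.4001, 0.1666]
tool_rot: [[0.001, 1.0, 0.001], [1.0, -0.001, -0.001], [-0.001, 0.001, -1.0]]
ft_force: [-0.4, 1.5, 6.0]
opening: 0.476
finger_force: 59.9
```

send_rows:
  commands:
    - {"x": 0, "y": 0, "z": -0.05, "spin": 0}
    - {"x": 0, "y": 0, "z": -0.17, "spin": 0}
    - {"x": 0, "y": 0, "z": -0.35, "spin": 0}
    - {"x": 0, "y": 0, "z": -0.55, "spin": 0}
    - {"x": 0, "y": 0, "z": -0.75, "spin": 0}

```text
clock: 23.15
tool_pos: [0.4485, -0.3989, 0.278]
tool_rot: [[0.001, 1.0, -0.002], [1.0, -0.001, 0.002], [0.002, -0.002, -1.0]]
ft_force: [1.0, -0.0, -3.6]
opening: 0.473
finger_force: 61.1
```

send_rows:
  commands:
    - {"x": 0, "y": 0, "z": -0.2, "spin": 0}
    - {"x": 0, "y": 0, "z": -0.45, "spin": 0}
    - {"x": 0, "y": 0, "z": -0.7, "spin": 0}
    - {"x": 0, "y": 0, "z": -0.85, "spin": 0}
    - {"x": 0, "y": 0, "z": -0.85, "spin": 0}

```text
clock: 23.65
tool_pos: [0.4501, -0.4005, 0.4092]
tool_rot: [[0.001, 1.0, 0.005], [1.0, -0.001, -0.005], [-0.005, 0.005, -1.0]]
ft_force: [0.4, -1.4, -4.6]
opening: 0.473
finger_force: 61.2
```

Run:
```python
from h import *
print(onz("side",[(540,262),(465,205)],0).round(3).tolist(), onz("side",[(452,195),(487,192)],.08).round(3).tolist(), onz("side",[(545,135),(470,85)],.25).round(3).tolist(), onz("top",[(162,345),(152,305),(175,310)],.08).round(3).tolist(),onz("top",[(135,235),(165,345)],0).round(3).tolist())
```

```text
[[0.576, 0.205, 0.0], [0.395, 0.16, 0.0]] [[0.425, 0.091, 0.08], [0.444, 0.155, 0.08]] [[0.508, 0.169, 0.25], [0.346, 0.142, 0.25]] [[0.325, 0.169, 0.08], [0.404, 0.165, 0.08], [0.378, 0.128, 0.08]] [[0.605, 0.176, 0.0], [0.347, 0.182, 0.0]]
```

The fryer face is at y≈0.18 and its tap at y≈0.13, so the gripper has clearance at y=0.065. I'll carry red across.

send_rows:
  commands:
    - {"x": 0.1, "y": 0.01, "z": 0, "spin": 0}
    - {"x": 0.3, "y": 0.02, "z": 0, "spin": 0}
    - {"x": 0.55, "y": 0.03, "z": 0, "spin": 0}
    - {"x": 0.8, "y": 0.04, "z": 0, "spin": 0}
    - {"x": 1, "y": 0.04, "z": 0, "spin": 0}

```text
clock: 24.15
tool_pos: [0.4537, -0.2457, 0.4022]
tool_rot: [[0.0, 1.0, -0.005], [1.0, 0.0, 0.005], [0.005, -0.005, -1.0]]
ft_force: [0.1, 0.4, -3.0]
opening: 0.474
finger_force: 61.0
```

send_rows:
  commands:
    - {"x": 0.2, "y": 0.01, "z": 0, "spin": 0}
    - {"x": 0.4, "y": 0.02, "z": 0, "spin": 0}
    - {"x": 0.6, "y": 0.03, "z": 0, "spin": 0}
    - {"x": 0.8, "y": 0.04, "z": 0, "spin": 0}
    - {"x": 1, "y": 0.04, "z": 0, "spin": 0}

```text
clock: 24.65
tool_pos: [0.4595, -0.097, 0.4024]
tool_rot: [[0.0, 1.0, -0.006], [1.0, -0.0, 0.002], [0.002, -0.006, -1.0]]
ft_force: [1.0, -0.3, -3.1]
opening: 0.476
finger_force: 61.1
```

send_rows:
  commands:
    - {"x": 0.2, "y": 0.01, "z": 0, "spin": 0}
    - {"x": 0.4, "y": 0.02, "z": 0, "spin": 0}
    - {"x": 0.6, "y": 0.03, "z": 0, "spin": 0}
    - {"x": 0.8, "y": 0.04, "z": 0, "spin": 0}
    - {"x": 0.95, "y": 0.04, "z": 0, "spin": 0}

```text
clock: 25.15
tool_pos: [0.4652, 0.0455, 0.4024]
tool_rot: [[-0.001, 1.0, -0.006], [1.0, 0.001, 0.001], [0.001, -0.006, -1.0]]
ft_force: [-0.6, 0.7, -4.6]
opening: 0.477
finger_force: 61.0
```

send_rows:
  commands:
    - {"x": 0.07, "y": 0, "z": 0, "spin": 0}
    - {"x": 0.12, "y": 0, "z": 0, "spin": 0}
    - {"x": 0.14, "y": 0, "z": 0, "spin": 0}
    - {"x": 0.14, "y": 0, "z": 0, "spin": 0}
    - {"x": 0.14, "y": 0, "z": 0, "spin": 0}

```text
clock: 25.65
tool_pos: [0.4676, 0.063, 0.4053]
tool_rot: [[0.002, 1.0, -0.0], [1.0, -0.002, -0.001], [-0.001, -0.0, -1.0]]
ft_force: [-0.2, 0.0, -2.5]
opening: 0.473
finger_force: 61.2
```

Run:
```python
from h import *
cv2.imwrite("pics/r2.png",cv2.resize(cams.camera("side")[20:310,290:610,::-1],None,fx=2,fy=2))
p=np.array(sensors.state()["tool_pos"]);print(p,sensors.state()["clock"])
```

```text
[0.46763826 0.0630284  0.40539272] 25.7
```

View pics/r2.png

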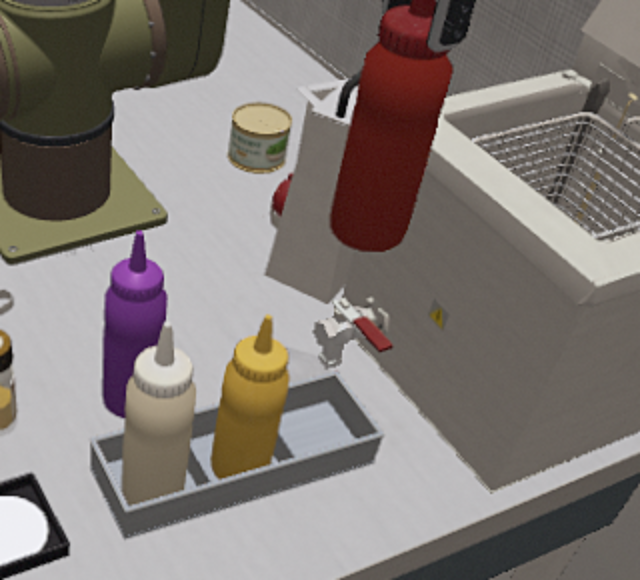

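Red is held upright above the empty left compartment at about (310,430) in the crop, and the way down is clear.

send_rows:
  commands:
    - {"x": 0.01, "y": 0, "z": 0.1, "spin": 0}
    - {"x": 0.01, "y": 0, "z": 0.25, "spin": 0}
    - {"x": 0.01, "y": 0, "z": 0.45, "spin": 0}
    - {"x": 0.01, "y": 0, "z": 0.65, "spin": 0}
    - {"x": 0.01, "y": 0, "z": 0.8, "spin": 0}

```text
clock: 26.2
tool_pos: [0.4669, 0.0645, 0.2838]
tool_rot: [[0.002, 1.0, -0.001], [1.0, -0.002, -0.0], [-0.0, -0.001, -1.0]]
ft_force: [0.7, 0.3, -2.0]
opening: 0.476
finger_force: 61.2
```

send_rows:
  commands:
    - {"x": 0, "y": 0, "z": 0.15, "spin": 0}
    - {"x": 0, "y": 0, "z": 0.35, "spin": 0}
    - {"x": 0, "y": 0, "z": 0.55, "spin": 0}
    - {"x": 0, "y": 0, "z": 0.7, "spin": 0}
    - {"x": 0, "y": 0, "z": 0.76, "spin": 0}

```text
clock: 26.7
tool_pos: [0.4662, 0.0645, 0.1694]
tool_rot: [[0.002, 1.0, -0.004], [1.0, -0.002, -0.0], [-0.0, -0.004, -1.0]]
ft_force: [-1.0, -0.2, -4.1]
opening: 0.476
finger_force: 61.4
```

send_rows:
  commands:
    - {"x": 0, "y": 0, "z": 0.01, "spin": 0}
    - {"x": 0, "y": 0, "z": 0.02, "spin": 0}
    - {"x": 0, "y": 0, "z": 0.03, "spin": 0}
    - {"x": 0, "y": 0, "z": 0.04, "spin": 0}
    - {"x": 0, "y": 0, "z": 0.04, "spin": 0}

```text
clock: 27.2
tool_pos: [0.4679, 0.0654, 0.166]
tool_rot: [[0.001, 1.0, 0.001], [1.0, -0.001, 0.0], [0.0, 0.001, -1.0]]
ft_force: [0.4, -1.0, -3.0]
opening: 0.48
finger_force: 61.4
```

send_rows:
  commands:
    - {"x": 0, "y": 0, "z": 0.006, "spin": 0}
    - {"x": 0, "y": 0, "z": 0.012, "spin": 0}
    - {"x": 0, "y": 0, "z": 0.012, "spin": 0}

```text
clock: 27.5
tool_pos: [0.4675, 0.0654, 0.1636]
tool_rot: [[0.001, 1.0, -0.0], [1.0, -0.001, -0.0], [-0.0, -0.0, -1.0]]
ft_force: [-0.0, 0.7, -3.4]
opening: 0.472
finger_force: 61.4
```

send_rows:
  commands:
    - {"x": 0, "y": 0, "z": 0.008, "spin": 0}
    - {"x": 0, "y": 0, "z": 0.008, "spin": 0}
    - {"x": 0, "y": 0, "z": 0.008, "spin": 0}

```text
clock: 27.8
tool_pos: [0.4678, 0.0654, 0.1627]
tool_rot: [[0.001, 1.0, 0.001], [1.0, -0.001, 0.0], [0.0, 0.001, -1.0]]
ft_force: [0.0, 0.8, -0.2]
opening: 0.476
finger_force: 61.9
```

send_rows:
  commands:
    - {"x": 0, "y": 0, "z": 0.003, "spin": 0}
    - {"x": 0, "y": 0, "z": 0.003, "spin": 0}
    - {"x": 0, "y": 0, "z": 0.003, "spin": 0}

```text
clock: 28.1
tool_pos: [0.468, 0.0655, 0.1626]
tool_rot: [[0.001, 1.0, 0.001], [1.0, -0.001, 0.0], [0.0, 0.001, -1.0]]
ft_force: [-1.4, 0.5, 4.8]
opening: 0.475
finger_force: 62.6
```

Red is seated, so I'll release and withdraw upward.

send_rows:
  commands:
    - {"x": 0, "y": 0, "z": 0, "spin": 0}
    - {"x": 0, "y": 0, "z": 0, "spin": 0}
    - {"x": 0, "y": 0, "z": 0, "spin": 0}
    - {"x": 0, "y": 0, "z": 0, "spin": 0}
    - {"x": 0, "y": 0, "z": 0, "spin": 0}
  gripper: 0

```text
clock: 28.6
tool_pos: [0.4676, 0.0653, 0.1619]
tool_rot: [[0.001, 1.0, -0.0], [1.0, -0.001, -0.0], [-0.0, -0.0, -1.0]]
ft_force: [0.5, -0.5, -0.3]
opening: 1.0
finger_force: 0.0
```

send_rows:
  commands:
    - {"x": 0, "y": 0, "z": 0, "spin": 0}
    - {"x": 0, "y": 0, "z": -0.2, "spin": 0}
    - {"x": 0, "y": 0, "z": -0.5, "spin": 0}
    - {"x": 0, "y": 0, "z": -0.8, "spin": 0}
    - {"x": 0, "y": 0, "z": -1, "spin": 0}

```text
clock: 29.1
tool_pos: [0.4685, 0.0654, 0.3153]
tool_rot: [[0.001, 1.0, 0.004], [1.0, -0.001, 0.0], [0.0, 0.004, -1.0]]
ft_force: [1.3, 0.2, -0.4]
opening: 1.0
finger_force: 0.0
```

send_rows:
  commands:
    - {"x": 0, "y": 0, "z": 0, "spin": 0}
    - {"x": 0, "y": 0, "z": 0, "spin": 0}
    - {"x": 0, "y": 0, "z": 0, "spin": 0}

```text
clock: 29.4
tool_pos: [0.4665, 0.0653, 0.3106]
tool_rot: [[0.001, 1.0, -0.003], [1.0, -0.001, -0.0], [-0.0, -0.003, -1.0]]
ft_force: [0.3, 0.0, 0.6]
opening: 1.004
finger_force: 0.0
```

Run:
```python
from h import *
cv2.imwrite("pics/end.png",cv2.resize(cams.camera("side")[60:360,130:520,::-1],None,fx=2,fy=2))
```

```text
(no output)
```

View pics/end.png

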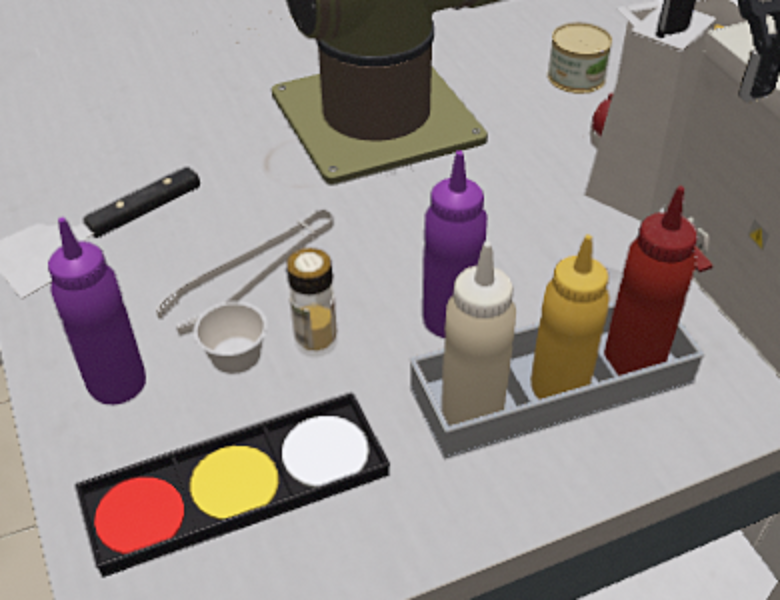

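All three bottles stand upright in the caddy: white at (478,345), yellow at (570,330) and red at (652,295). The shaker and cup haven't moved and the gripper is clear.

```bash
python3 -c "from rig import ticket; print(ticket.hand_in())"
```

```text
the job is handed in; nothing more can be done
None
```

The job is done and handed in: white stands in the right-hand compartment of the caddy, yellow in the middle and red in the left, all upright on the floor, with the spice shaker and dip cup untouched.

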